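Load the dry-bath heater

ROBOT

A 6-joint arm with a two-finger parallel gripper is mounted at the origin on a cart in front of the work surface, level with it; the furniture and walls round the work are solid. World frame = base frame: x ahead of the robot, y to its left, z up, the work surface at z = 0. Lengths are in m, angles in degrees, forces in N, time in s.
With the tool pointing down it reaches from about 0.4 to 0.825 m from the base axis. Payload 7 kg.
Tool frame: the origin (TCP) lies midway between the tips of the shut fingers; the grasp point (between the pads) lies r.pinch_z behind it (r.pinch_z is the distance from the TCP to the grasp point, in m); z points along the fingers, y is the line along which they close (so a half turn about z gives the same grasp; the last joint's range is limited). The gripper opens to 88 mm and grips with 3 to 60 N. Pads are 19 mm wide; open, the fingers measure 130 mm over their backs; the gripper's body (78 mm by 193 mm) begins 47 mm behind the grasp point.
Start: joints at [-52.706, 20.546, 0.682, 0, -70.136, -16.507], TCP at [0.24, -0.631, 0.227] pointing down, gripper open.
Joint ranges: [-176.03, 176.03], [-82.01, 121.73], [-58.28, 71.71], [-173.87, 95.51], [-174.79, -0.11], [-173.66, 173.66]. Speed limits (degrees/s): [136.94, 136.94, 172.46, 180, 180, 180].

INTERFACE

Orientations are given as [roll, pitch, yaw] about the fixed x, y, z axes, in that order (R = Rz(yaw) Ry(pitch) Rx(roll)).
In Python, from plant import r, optics, job gives the robot as it stands.
- The arm moves only by the shell command python3 -m crank 'ROWS' [FORCE]. ROWS is JSON, a list of rows, each an object with "xyz": the shift along the tool's x, y, z in units of 30 mm (1.0 is 30 mm), a list of three; "delta_rot": the turn, a rotation vector about the tool's x, y, z in degrees, a list of three; "claw": the closure, from 0 (fully open) to 1 (shut). A call has 1 to 20 rows; each row is the pose to reach, as a shift and turn from the pose commanded when the call began, along the tool's axes at that moment; what a row does not reach only later rows make up. A row lasts 1/8 s, in which the tool goes at most 62.5 mm and 10.7 degrees, less where a joint would pass 70% of its speed; a pose out of reach is approached as far as the arm can. A call with a gripper value outside its range is refused whole. The fingers move at their own pace and stop on an object; FORCE is the grip in N (left out, the last holds). Time passes only in rows, so rows that repeat a pose let the fingers close. It gives the time, the measured TCP pose, the force, the opening and the grip force at its end, in the units of the state.
- r.get_state(): the state, without advancing time (a new reading comes with each control period).
- optics.capture(name): name is "scene" or "top" or "wrist"; returns a dict with "img" (480x640x3 uint8, blue, green, red), "fovy" (degrees; the focal length in pixels is half the picture's height over the tangent of half this angle, whatever the lens; pixels are square), "cx", "cy" (the principal point, pixels), "dist" ([k1, k2, p1, p2, k3] as OpenCV has them; the pictures are not rectified), "eye" and "rotation" of the camera in the world; the wrist camera has in their place "hand_eye" (4x4, takes a point from camera to tool coordinates, whose origin is the TCP and whose axes are the flange's). Camera axes: x right, y up, looking along -z (the intrinsics and any distortion apply to the point x, -y, -z); pixel columns grow to the right and rows downward; lengths in m; the calibration is good to about 2 mm. A picture is of the moment at which its call begins: read the wrist's pose just before it. There is no depth.
- job.close_job(): hands the job in; it is judged then, once.
The state is a dict: "time_s": time; "joints": joint angles; "qd": joint speeds; "joint_torque": joint torques, N m; "tcp_pos": TCP position; "eef_rot": TCP orientation; "contact_force": force on the tool from outside, world axes, zero at the start; "moment": the same for the moment, N m; "gripper_width": finger opening in m; "gripper_force": force on a finger pad.
Only numpy, scipy, OpenCV 4.12 (cv2) and the standard library are available. Lean on these libraries where they do the work, as an engineer would, in place of code of your own. Each camera call takes 0.05 s, during which the arm holds its last target. There are 200 camera calls.

TASK

Get the dry-bath heater ready for a temperature run: stand the four vessels from the bench (small sample vial, round 60 ml bottle, square bottle, large buffer bottle) in its metal blocks, each in the well made for its own size and shape so that none sits loose in a bigger well. Each must stand upright, cap up, right down on the bottom of its well, and be let go. Do not knock over the small glass beaker standing among them.

Things in the scene. Friction and masses are not known exactly. Their poses are not given: they have to be found in the camera images.
- sample_vial: The small capped sample vial, upright on the bench: glass body 21 mm in diameter to 48 mm, above it a white screw cap 19.6 mm in diameter from 48 to 60 mm, 18 g. Loose. Origin: centre of its underside, z up along its axis. Grasp the cap.
- round_bottle: The round 60 ml sample bottle with clear liquid, upright: body 37 mm in diameter to 68 mm, white screw cap 34 mm in diameter from 68 to 88 mm, 70 g. Loose. Origin: centre of its underside, z up along its axis. Grasp the cap.
- square_bottle: The square white plastic bottle, upright: body 42 x 42 mm with rounded edges to 60 mm, sides parallel to its x and y; neck 27 mm in diameter, then a round black ribbed cap 31 mm in diameter from 72 to 90 mm, 90 g. Loose. Origin: centre of its underside, z up. Grasp the cap; it goes into the square well with its sides parallel to the well's (any quarter turn will do).
- buffer_bottle: The large round buffer bottle (blue body), upright: body 52 mm in diameter with sloping shoulders, white cap 29 mm in diameter from 90 to 108 mm, 160 g. Loose. Origin: centre of its underside, z up along its axis. Grasp the cap.
- block_small: Fixed aluminium block, 84 x 84 x 70 mm, one of four in the heater's 2 x 2 bay (which is in which place varies). Origin: centre of its underside, z up, x and y parallel to its sides; flat top at z = 70 mm (80 mm above the bench). One vertical blind well in its middle: round, 29 mm in diameter and 30 mm deep (floor at z = 40 mm), for the sample vial; the mouth has a 5 mm lead-in all round.
- block_medium: Fixed aluminium block, 84 x 84 x 70 mm, one of four in the heater's 2 x 2 bay (which is in which place varies). Origin: centre of its underside, z up, x and y parallel to its sides; flat top at z = 70 mm (80 mm above the bench). One vertical blind well in its middle: round, 45 mm in diameter and 45 mm deep (floor at z = 25 mm), for the round 60 ml bottle; the mouth has a 5 mm lead-in all round.
- block_square: Fixed aluminium block, 84 x 84 x 70 mm, one of four in the heater's 2 x 2 bay (which is in which place varies). Origin: centre of its underside, z up, x and y parallel to its sides; flat top at z = 70 mm (80 mm above the bench). One vertical blind well in its middle: square, 50 x 50 mm and 45 mm deep (floor at z = 25 mm), for the square bottle; the mouth has a 5 mm lead-in all round.
- block_large: Fixed aluminium block, 84 x 84 x 70 mm, one of four in the heater's 2 x 2 bay (which is in which place varies). Origin: centre of its underside, z up, x and y parallel to its sides; flat top at z = 70 mm (80 mm above the bench). One vertical blind well in its middle: round, 60 mm in diameter and 55 mm deep (floor at z = 15 mm), for the buffer bottle; the mouth has a 5 mm lead-in all round.
- heater: The dry-bath heater's white housing, fixed on the bench at a varying place and turn: 198 x 198 mm and 78 mm high round the blocks, with a control panel (33 mm deep, up to 72 mm high) along its -x side. Origin: on the bench under the middle of the four blocks; block centres at x, y = +-43 mm, blocks parallel to the housing.
- rinse_beaker: Small open glass beaker, empty, 52 mm in diameter, 70 mm high, standing loose among the vessels; not to be knocked over. Origin: centre of its underside, z up.

How it is judged:
By the outcome, as a careful person would: the job done as asked, in the order asked, and still so for the second after the job is handed in, with the robot touching nothing.
It also fails if it takes over 104 s, if anything falls off the work surface, if the arm or the gripper's body presses on something with over 40 N, if the wrist force passes 120 N, or if a joint passes its speed limit or range.

## Working session

There is one attempt and no reset: what is moved stays moved. The work goes in short steps, Python scripts to look and compute and a shell command to move; the robot and the scene stay as the last step left them, time stands still between calls to the robot, and variables do not carry over. Pictures are saved under pics/ and viewed, at most 14 in all, crops included, and the job is handed in when it is done.

```bash
ls; mkdir -p pics; python3 - <<'E'
from plant import r, optics, job
import cv2
for n in ("scene","top"):
    c=optics.capture(n); cv2.imwrite(f"pics/{n}0.png",c["img"]); print(n,{k:v for k,v in c.items() if k!="img"})
print(r.get_state(), r.pinch_z)
E
```

```text
pics
scene {'fovy': 43.48570542767484, 'cx': 309.7824565293517, 'cy': 239.40722151131027, 'dist': array([0.01874501, 0.        , 0.        , 0.        , 0.        ]), 'eye': array([-0.23705058,  0.59589138,  0.64459674]), 'rotation': array([  54.25227936,    0.5817375 , -121.17110538])}
top {'fovy': 48.67826773528872, 'cx': 329.37317311057586, 'cy': 238.12737451584988, 'dist': array([-0.03683535,  0.        ,  0.        ,  0.        ,  0.        ]), 'eye': array([0.43381052, 0.16463125, 1.19517187]), 'rotation': array([  4.04415236,   0.1875802 , -91.07332012])}
{'time_s': 0.1, 'joints': array([-5.27063456e+01,  2.05882187e+01,  6.37723056e-01, -1.77253993e-02,
       -7.01337327e+01, -1.65047916e+01]), 'qd': array([-0.0264843 , -0.11553178,  0.14074289,  0.02727678,  0.07926381,
        0.09110039]), 'joint_torque': array([-4.51554341e-03, -5.84161878e+01,  2.93746662e+01,  7.01562256e+00,
        1.00647920e-02, -5.99026475e-05]), 'tcp_pos': array([ 0.23937156, -0.63066447,  0.2256965 ]), 'eef_rot': array([ 1.79914508e+02, -7.95402607e-03, -1.59217167e+02]), 'contact_force': array([-0.11841567, -1.28107852, -0.45574677]), 'moment': array([-0.04608841, -0.02148247,  0.00535979]), 'gripper_force': 0.0, 'gripper_width': 0.08770199776796127} 0.0188
```

View pics/top0.png

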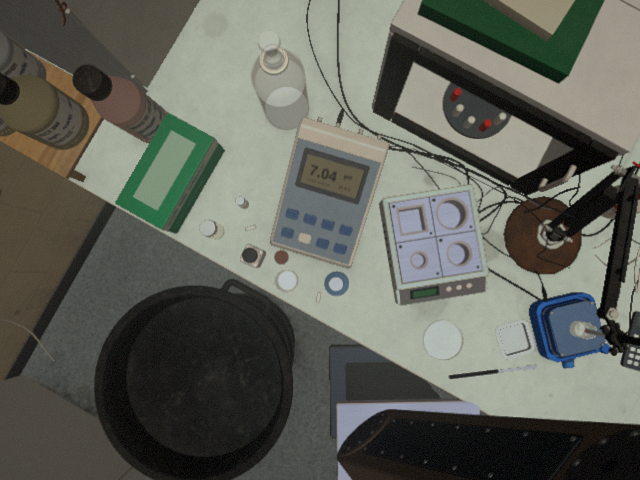

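View pics/scene0.png

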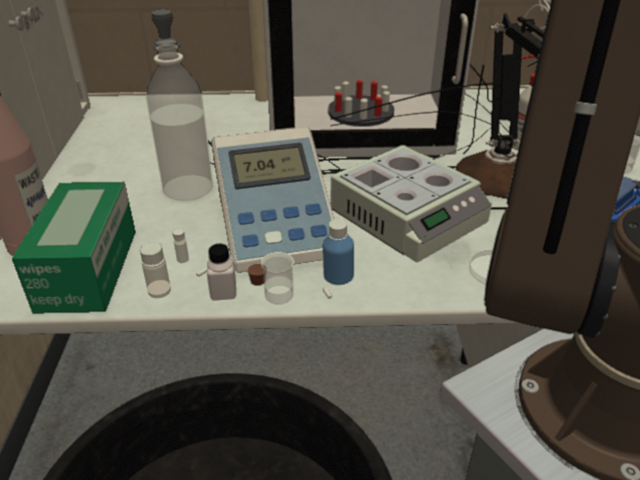

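The top view shows the vial at (242,202), round bottle (208,229), square bottle (253,256), beaker (287,280) and buffer bottle (337,284). The wells are square (412,221), large (452,213), small (418,260) and medium (458,253). I'll enlarge both areas.

```bash
python3 - <<'E'
import cv2
i=cv2.imread("pics/top0.png")
cv2.imwrite("pics/c1.png",cv2.resize(i[185:305,190:350],None,fx=5,fy=5,interpolation=cv2.INTER_CUBIC))
cv2.imwrite("pics/c2.png",cv2.resize(i[180:310,370:500],None,fx=4.6,fy=4.6,interpolation=cv2.INTER_CUBIC))
E
```

```text
(no output)
```

View pics/c1.png

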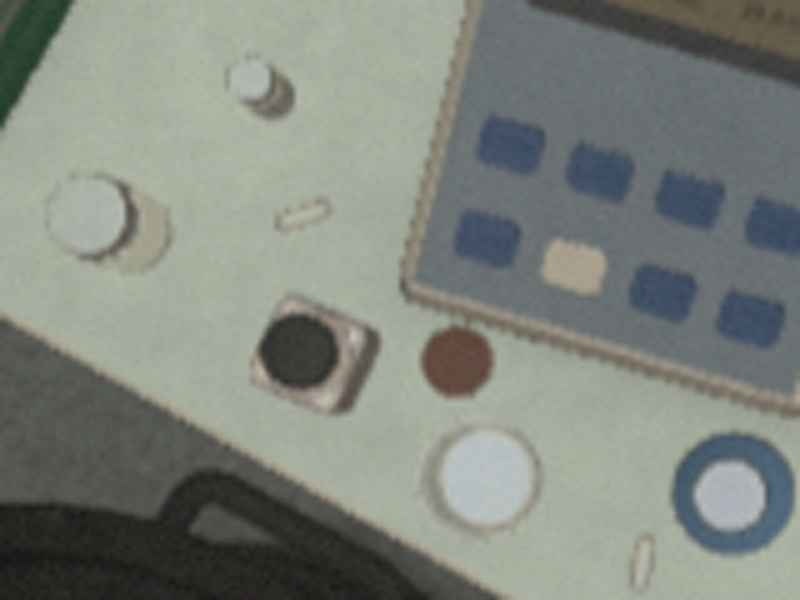

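View pics/c2.png

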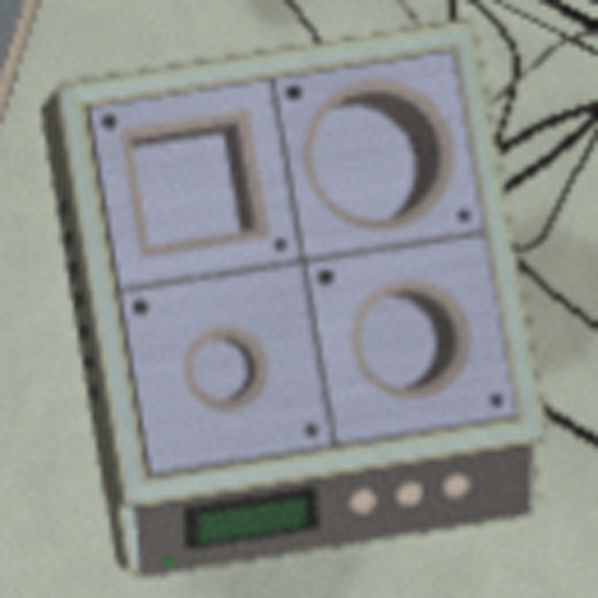

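c1 shows the cap centres at vial (250,79), round (89,216), square (298,351), buffer (730,495), with the beaker rim at (488,478). c2 shows the wells at square (196,187), large (378,152), small (226,368), medium (411,338).

```bash
cat > h.py <<'E'
import numpy as np, cv2
from scipy.spatial.transform import Rotation as Ro
from plant import r, optics, job
def ray(c,uv,T=None):
    f=240/np.tan(np.radians(c["fovy"]/2)); K=np.array([[f,0,c["cx"]],[0,f,c["cy"]],[0,0,1.]])
    p=cv2.undistortPoints(np.array(uv,float).reshape(-1,1,2),K,c["dist"])[:,0]
    d=np.c_[p[:,0],-p[:,1],-np.ones(len(p))]
    if "eye" in c: return np.array(c["eye"]),Ro.from_euler("xyz",c["rotation"],degrees=True).apply(d)
    return T[:3,3],d@T[:3,:3].T
def pos(c,uv,z,T=None):
    e,d=ray(c,uv,T); return e+d*((z-e[2])/d[:,2])[:,None]
def tcpT(s):
    T=np.eye(4); T[:3,:3]=Ro.from_euler("xyz",s["eef_rot"],degrees=True).as_matrix(); T[:3,3]=s["tcp_pos"]; return T
def shift(d,s):  # world displacement -> tool rows units
    return tcpT(s)[:3,:3].T@np.array(d)/.03
E
python3 - <<'E'
from h import *
np.set_printoptions(precision=4,suppress=True)
c=optics.capture("top")
a=lambda u,v:(189.6+(u+.5)/5-.1,184.6+(v+.5)/5-.1)
b=lambda u,v:(369.6+(u+.5)/4.6,179.6+(v+.5)/4.6)
for n,u,v,z in [("vial",250,79,.06),("round",89,216,.088),("square",298,351,.09),("beaker",488,478,.07),("buffer",730,495,.108)]:
    print(n,pos(c,[a(u,v)],z)[0])
w=[("square",196,187),("large",378,152),("small",226,368),("medium",411,338)]
W=[pos(c,[b(u,v)],.08)[0] for _,u,v in w]
for n,p in zip(w,W): print(n[0],p)
C=pos(c,[b(*q) for q in [(88,107),(457,50),(518,413),(152,477)]],.08); print(C,C.mean(0))
for i in range(4): d=C[(i+1)%4]-C[i]; print(np.linalg.norm(d),np.degrees(np.arctan2(d[1],d[0])))
S=pos(c,[a(*q) for q in [(290,293),(376,328),(252,368)]],.058)
for i,j in((0,1),(0,2)): d=S[j]-S[i]; print(np.linalg.norm(d),np.degrees(np.arctan2(d[1],d[0])))
E
```

```text
vial [0.5995 0.3592 0.06  ]
round [0.5387 0.4226 0.088 ]
square [0.4803 0.3347 0.09  ]
beaker [0.4259 0.2577 0.07  ]
buffer [0.4174 0.1558 0.108 ]
square [ 0.547  -0.0091  0.08  ]
large [ 0.5616 -0.0935  0.08  ]
small [ 0.4637 -0.0204  0.08  ]
medium [ 0.4757 -0.1056  0.08  ]
[[ 0.5849  0.0395  0.08  ]
 [ 0.6083 -0.1318  0.08  ]
 [ 0.4405 -0.1535  0.08  ]
 [ 0.4147  0.0148  0.08  ]] [ 0.5121 -0.0578  0.08  ]
0.1729369398451772 -82.22177652303937
0.1692489065578291 -172.6299140177483
0.17036077802732458 98.71148350900461
0.17202504598464524 8.242241149430306
0.040106750228046266 -113.1317540936992
0.036008944579719045 152.5299274263506
```

```bash
python3 - <<'E'
from h import *
np.set_printoptions(precision=4,suppress=True)
c=optics.capture("top"); s=optics.capture("scene")
def tri(a,b):
    e1,d1=ray(c,[a]);e2,d2=ray(s,[b]);d1=d1[0];d2=d2[0]
    t=np.linalg.lstsq(np.c_[d1,-d2],e2-e1,rcond=None)[0]; p,q=e1+t[0]*d1,e2+t[1]*d2
    return (p+q)/2,np.linalg.norm(p-q)
print("box near",tri((173,230),(90,245)),"box far",tri((222,150),(127,184)))
for uv in [(545,235),(570,325),(530,300),(585,330),(640,170),(612,330),(545,345)]: print(uv,[pos(c,[uv],z)[0][:2] for z in(0,.1,.3)])
w=optics.capture("wrist"); print(w["hand_eye"],w["fovy"],w["cx"],w["cy"],w["dist"]); cv2.imwrite("pics/w0.png",w["img"])
E
```

```text
box near (array([0.5362, 0.4966, 0.1228]), np.float64(0.023690286123093558)) box far (array([0.7018, 0.395 , 0.112 ]), np.float64(0.018156152936535826))
(545, 235) [array([ 0.5162, -0.3226]), array([ 0.5093, -0.2818]), array([ 0.4955, -0.2003])]
(570, 325) [array([ 0.3123, -0.3703]), array([ 0.3225, -0.3256]), array([ 0.3428, -0.236 ])]
(530, 300) [array([ 0.3703, -0.2818]), array([ 0.3756, -0.2444]), array([ 0.3862, -0.1697])]
(585, 330) [array([ 0.3003, -0.404 ]), array([ 0.3115, -0.3565]), array([ 0.3338, -0.2613])]
(640, 170) [array([ 0.6623, -0.5522]), array([ 0.6431, -0.4922]), array([ 0.6049, -0.3723])]
(612, 330) [array([ 0.2988, -0.4659]), array([ 0.3101, -0.4131]), array([ 0.3327, -0.3076])]
(545, 345) [array([ 0.2692, -0.3116]), array([ 0.283 , -0.2717]), array([ 0.3105, -0.1921])]
[[ 0.0003  0.9662  0.2578  0.069 ]
 [ 1.     -0.0005  0.0005 -0.0007]
 [ 0.0006  0.2578 -0.9662 -0.1582]
 [ 0.      0.      0.      1.    ]] 60.87747487161534 319.77265639317574 242.39755189701364 [-0.0849  0.      0.      0.      0.    ]
```

View pics/w0.png

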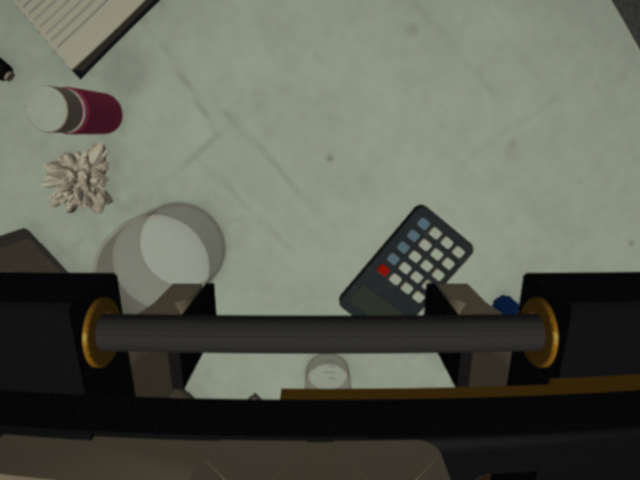

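The wrist view shows nothing tall under the gripper: a beaker at (160,250) and a calculator at (405,260). A lamp and a blue mixer stand between the start pose and the work, so I'll lift and retract first, then look from there.

```bash
python3 -m crank '[{"xyz":[0,0,-2],"delta_rot":[0,0,0],"claw":0},{"xyz":[0,0,-4],"delta_rot":[0,0,0],"claw":0},{"xyz":[0,0,-5.7],"delta_rot":[0,0,0],"claw":0},{"xyz":[0,2,-5.7],"delta_rot":[0,0,0],"claw":0},{"xyz":[0,4,-5.7],"delta_rot":[0,0,0],"claw":0},{"xyz":[0,6,-5.7],"delta_rot":[0,0,0],"claw":0},{"xyz":[0,7.5,-5.7],"delta_rot":[0,0,0],"claw":0},{"xyz":[0,7.5,-5.7],"delta_rot":[0,0,0],"claw":0},{"xyz":[0,7.5,-5.7],"delta_rot":[0,0,0],"claw":0}]'
python3 - <<'E'
from h import *
np.set_printoptions(precision=4,suppress=True)
a=optics.capture("scene")["img"];b=optics.capture("wrist")["img"];t=optics.capture("top")["img"]
im=np.vstack([np.hstack([cv2.resize(a,(400,300)),cv2.resize(b,(400,300))]),np.hstack([cv2.resize(t[140:380,320:],(400,300)),cv2.resize(a[:240,320:],(400,300))])])
cv2.imwrite("pics/m1.png",im)
s=r.get_state();print(s["tcp_pos"],s["eef_rot"],s["joints"])
E
```

```text
time_s: 1.42
tcp_pos: [0.1598, -0.4207, 0.398]
eef_rot: [-179.9, 0.0, -159.2]
contact_force: [0.3, -0.5, -0.7]
gripper_width: 0.0879
gripper_force: 0.0
[ 0.16   -0.4213  0.397 ] [ 179.9301   -0.0305 -159.2305] [-44.0121  -5.2215  -8.0462  -0.0022 -87.2515 -25.2184]
```

View pics/m1.png

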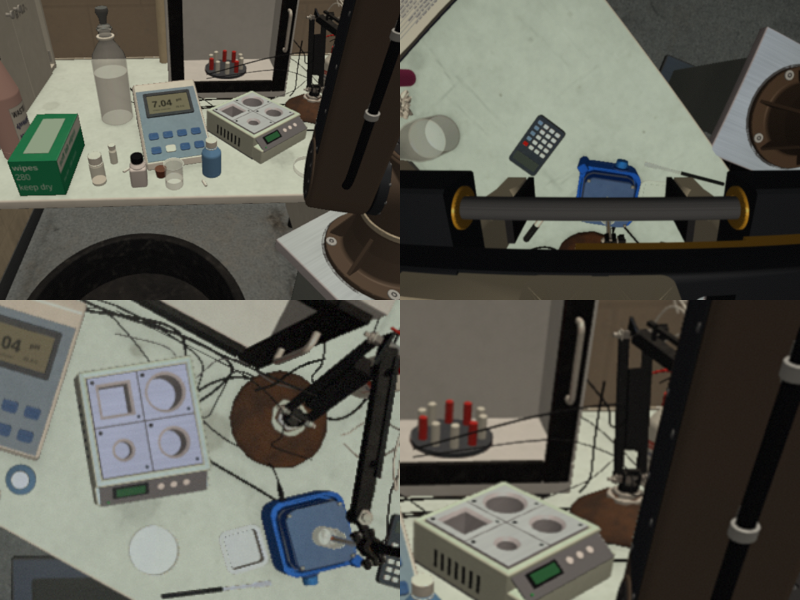

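The lamp head and mixer sit at about (0.32,-0.35), below 0.25 m. The lamp hinge is farther out at x > 0.55. I'll go over the inside at z = 0.5 and on to the vial.

```bash
python3 -m crank '[{"xyz":[0,0,-2],"delta_rot":[0,0,0],"claw":0},{"xyz":[0,0,-3.4],"delta_rot":[0,0,0],"claw":0},{"xyz":[-6,2.7,-3.4],"delta_rot":[0,0,0],"claw":0},{"xyz":[-6,2.7,-3.4],"delta_rot":[0,0,0],"claw":0},{"xyz":[-6,2.7,-3.4],"delta_rot":[0,0,0],"claw":0},{"xyz":[-6,2.7,-3.4],"delta_rot":[0,0,0],"claw":0},{"xyz":[-12.5,8.5,-3.4],"delta_rot":[0,0,-10],"claw":0},{"xyz":[-12.5,8.5,-3.4],"delta_rot":[0,0,-20],"claw":0},{"xyz":[-12.5,8.5,-3.4],"delta_rot":[0,0,-30],"claw":0},{"xyz":[-12.5,8.5,-3.4],"delta_rot":[0,0,-37],"claw":0},{"xyz":[-12.5,8.5,-3.4],"delta_rot":[0,0,-37],"claw":0},{"xyz":[-23,19.1,3.3],"delta_rot":[0,0,-37],"claw":0},{"xyz":[-23,19.1,3.3],"delta_rot":[0,0,-37],"claw":0},{"xyz":[-23,19.1,3.3],"delta_rot":[0,0,-37],"claw":0},{"xyz":[-23,19.1,3.3],"delta_rot":[0,0,-37],"claw":0},{"xyz":[-23,19.1,3.3],"delta_rot":[0,0,-37],"claw":0},{"xyz":[-23,19.1,3.3],"delta_rot":[0,0,-37],"claw":0},{"xyz":[-23,19.1,3.3],"delta_rot":[0,0,-37],"claw":0},{"xyz":[-23,19.1,3.3],"delta_rot":[0,0,-37],"claw":0},{"xyz":[-23,19.1,3.3],"delta_rot":[0,0,-37],"claw":0}]'
```

```text
time_s: 4.08
tcp_pos: [0.6023, 0.3608, 0.2924]
eef_rot: [179.9, -0.5, -122.2]
contact_force: [-0.1, -0.8, -0.6]
gripper_width: 0.0873
gripper_force: 0.0
```

```bash
cat >> h.py <<'E'
def wrist():
    s=r.get_state(); c=optics.capture("wrist"); return s,c,tcpT(s)@c["hand_eye"]
E
python3 - <<'E'
from h import *
s,c,T=wrist(); print(s["tcp_pos"],s["eef_rot"],T.tolist()); cv2.imwrite("pics/w1.png",c["img"])
E
```

```text
[0.60229891 0.36084402 0.29237567] [ 179.87397581   -0.45892648 -122.24072235] [[-0.8459874145832206, -0.5166206034278513, -0.1319410720004996, 0.5667423688418186], [0.5332011104416867, -0.8190404072658949, -0.21182395305882867, 0.30274609846540534], [0.0013675491033370013, -0.24955152449856888, 0.9683605560068471, 0.45109013633313694], [0.0, 0.0, 0.0, 1.0]]
```

View pics/w1.png

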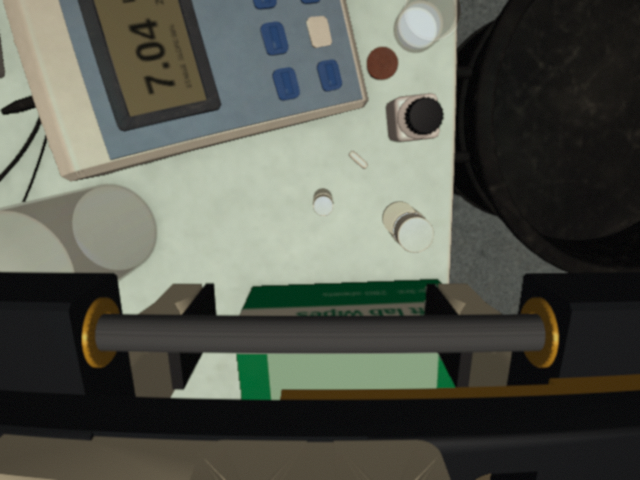

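The wrist picture shows cap tops at vial (323,203), round (415,234) and square (424,117), with the beaker at (419,27). The wipes box edge runs parallel to the hand, top edge at v ≈ 300.

```bash
python3 - <<'E'
from h import *
np.set_printoptions(precision=4,suppress=True)
s,c,T=wrist()
for n,uv,z in [("vial",(323,203),.06),("round",(415,234),.088),("square",(424,117),.09),("beaker",(419,27),.07)]: print(n,pos(c,[uv],z,T)[0])
print("box",pos(c,[(245,302),(440,298)],.115,T),pos(c,[(250,287),(440,281)],0,T))
print(s["tcp_pos"],s["eef_rot"],shift(pos(c,[(323,203)],.06,T)[0]-s["tcp_pos"],s))
E
```

```text
vial [0.5972 0.3562 0.06  ]
round [0.5384 0.4219 0.088 ]
square [0.4812 0.3348 0.09  ]
beaker [0.442  0.2672 0.07  ]
box [[0.6992 0.3867 0.115 ]
 [0.5497 0.4769 0.115 ]] [[0.7283 0.4032 0.    ]
 [0.5339 0.5173 0.    ]]
[0.6023 0.3596 0.2948] [ 179.9406   -0.3234 -122.266 ] [0.1451 0.0753 7.8266]
```

```bash
python3 -m crank '[{"xyz":[0.13,0.07,2],"delta_rot":[0,0,0],"claw":0.5},{"xyz":[0.13,0.07,4],"delta_rot":[0,0,0],"claw":0.5},{"xyz":[0.13,0.07,6],"delta_rot":[0,0,0],"claw":0.5},{"xyz":[0.13,0.07,7.5],"delta_rot":[0,0,0],"claw":0.5},{"xyz":[0.13,0.07,8.2],"delta_rot":[0,0,0],"claw":0.5},{"xyz":[0.13,0.07,8.6],"delta_rot":[0,0,0],"claw":0.5},{"xyz":[0.13,0.07,8.6],"delta_rot":[0,0,0],"claw":0.5},{"xyz":[0.13,0.07,8.6],"delta_rot":[0,0,0],"claw":1},{"xyz":[0.13,0.07,8.6],"delta_rot":[0,0,0],"claw":1},{"xyz":[0.13,0.07,8.6],"delta_rot":[0,0,0],"claw":1},{"xyz":[0.13,0.07,8.6],"delta_rot":[0,0,0],"claw":1},{"xyz":[0.13,0.07,8.6],"delta_rot":[0,0,0],"claw":1},{"xyz":[0.13,0.07,8.6],"delta_rot":[0,0,0],"claw":1}]' 15
```

```text
time_s: 5.8
tcp_pos: [0.5979, 0.3582, 0.0413]
eef_rot: [-180.0, 0.1, -122.2]
contact_force: [-1.4, 0.5, 6.2]
gripper_width: 0.02
gripper_force: 15.0
```

```bash
python3 -m crank '[{"xyz":[0,0,-1],"delta_rot":[0,0,0],"claw":1},{"xyz":[0,0,-2.5],"delta_rot":[0,0,0],"claw":1},{"xyz":[0,0,-4],"delta_rot":[0,0,0],"claw":1},{"xyz":[0,0,-5.5],"delta_rot":[0,0,0],"claw":1},{"xyz":[13.1,-2.9,-5.5],"delta_rot":[0,0,0],"claw":1},{"xyz":[13.1,-2.9,-5.5],"delta_rot":[0,0,0],"claw":1},{"xyz":[13.1,-2.9,-5.5],"delta_rot":[0,0,0],"claw":1},{"xyz":[13.1,-2.9,-5.5],"delta_rot":[0,0,0],"claw":1},{"xyz":[13.1,-2.9,-5.5],"delta_rot":[0,0,0],"claw":1},{"xyz":[13.1,-2.9,-5.5],"delta_rot":[0,0,0],"claw":1},{"xyz":[13.1,-2.9,-5.5],"delta_rot":[0,0,0],"claw":1},{"xyz":[13.1,-2.9,-5.5],"delta_rot":[0,0,0],"claw":1},{"xyz":[13.1,-2.9,-5.5],"delta_rot":[0,0,0],"claw":1}]'
python3 - <<'E'
from h import *
s,c,T=wrist(); print(s["tcp_pos"],s["eef_rot"],s["contact_force"],s["gripper_width"],T.tolist()); cv2.imwrite("pics/w2.png",c["img"])
E
```

```text
time_s: 7.42
tcp_pos: [0.4618, -0.0211, 0.2055]
eef_rot: [-180.0, 0.0, -122.2]
contact_force: [-0.6, 0.2, -0.3]
gripper_width: 0.02
gripper_force: 15.0
[ 0.46178164 -0.02107492  0.20554147] [-1.79999479e+02  8.64376709e-03 -1.22240141e+02] [-0.61504022  0.18444543 -0.25809919] 0.019973424024616052 [[-0.8460026674716846, -0.5150230459466743, -0.13795197995898073, 0.425240608364], [0.5331779997025077, -0.8176019643752401, -0.2173666222835973, -0.08008029726721123], [-0.0008409899082778939, -0.2574457030007634, 0.9662924002300837, 0.3636980198610308], [0.0, 0.0, 0.0, 1.0]]
```

View pics/w2.png

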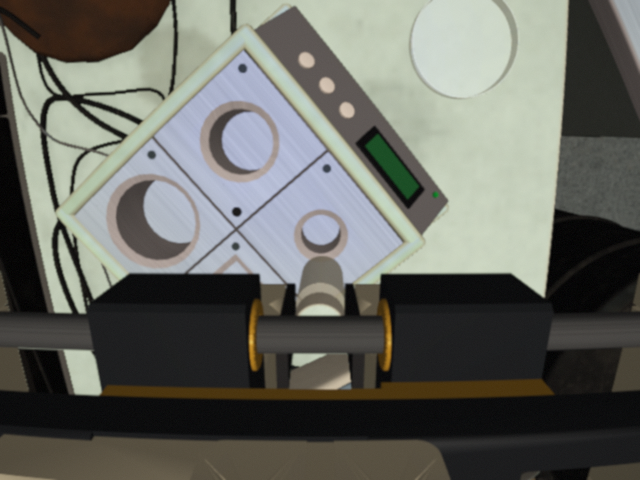

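The vial is held upright. The wells seen here are small (321,233), medium (240,140) and large (153,220), with the block junction at (237,230).

```bash
python3 - <<'E'
from h import *
np.set_printoptions(precision=4,suppress=True)
s,c,T=wrist()
P=pos(c,[(321,233),(240,140),(153,220),(237,230),(249,47),(411,239),(75,212)],.08,T); print(P)
for a,b in((4,5),(6,4)):
    d=P[b]-P[a]; print(np.linalg.norm(d),np.degrees(np.arctan2(d[1],d[0]))%90)
print(shift(P[0]-s["tcp_pos"],s))
E
```

```text
[[ 0.4614 -0.0214  0.08  ]
 [ 0.4734 -0.1057  0.08  ]
 [ 0.5585 -0.0939  0.08  ]
 [ 0.5111 -0.0552  0.08  ]
 [ 0.4347 -0.1518  0.08  ]
 [ 0.4089  0.0169  0.08  ]
 [ 0.6046 -0.1303  0.08  ]]
0.17070079178938632 8.711355026319069
0.17122711422733022 7.229128457503208
[0.0268 0.0031 4.1823]
```

```bash
python3 -m crank '[{"xyz":[0,0,1.5],"delta_rot":[0,0,0],"claw":1},{"xyz":[0,0,2.2],"delta_rot":[0,0,0],"claw":1},{"xyz":[0,0,2.8],"delta_rot":[0,0,0],"claw":1},{"xyz":[0,0,3.4],"delta_rot":[0,0,0],"claw":1},{"xyz":[0,0,3.7],"delta_rot":[0,0,0],"claw":1},{"xyz":[0,0,3.8],"delta_rot":[0,0,0],"claw":1},{"xyz":[0,0,3.8],"delta_rot":[0,0,0],"claw":1},{"xyz":[0,0,3.8],"delta_rot":[0,0,0],"claw":1}]'
```

```text
time_s: 8.52
tcp_pos: [0.462, -0.021, 0.092]
eef_rot: [-180.0, 0.0, -122.2]
contact_force: [0.3, 0.0, -0.8]
gripper_width: 0.02
gripper_force: 15.0
```

```bash
python3 -m crank '[{"xyz":[0,0,3.8e-9],"delta_rot":[0,0,0],"claw":0.6},{"xyz":[0,0,0],"delta_rot":[0,0,0],"claw":0.6},{"xyz":[0,0,0],"delta_rot":[0,0,0],"claw":0.6},{"xyz":[0,0,-1],"delta_rot":[0,0,0],"claw":0.6},{"xyz":[0,0,-2.5],"delta_rot":[0,0,0],"claw":0.6},{"xyz":[0,0,-3.8],"delta_rot":[0,0,0],"claw":0.25},{"xyz":[-13.9,5.7,-3.8],"delta_rot":[0,0,0],"claw":0.25},{"xyz":[-13.9,5.7,-3.8],"delta_rot":[0,0,0],"claw":0.25},{"xyz":[-13.9,5.7,-3.8],"delta_rot":[0,0,0],"claw":0.25},{"xyz":[-13.9,5.7,-3.8],"delta_rot":[0,0,0],"claw":0.25},{"xyz":[-13.9,5.7,-3.8],"delta_rot":[0,0,0],"claw":0.25},{"xyz":[-13.9,5.7,-3.8],"delta_rot":[0,0,0],"claw":0.25},{"xyz":[-13.9,5.7,-3.8],"delta_rot":[0,0,0],"claw":0.25},{"xyz":[-13.9,5.7,-3.8],"delta_rot":[0,0,0],"claw":0.25},{"xyz":[-13.9,5.7,-3.8],"delta_rot":[0,0,0],"claw":0.25},{"xyz":[-13.9,5.7,-3.8],"delta_rot":[0,0,0],"claw":0.25},{"xyz":[-13.9,5.7,-3.8],"delta_rot":[0,0,0],"claw":0.25}]'
```

```text
time_s: 10.65
tcp_pos: [0.5394, 0.4215, 0.2063]
eef_rot: [-180.0, 0.0, -122.3]
contact_force: [0.8, -0.7, -0.1]
gripper_width: 0.0656
gripper_force: 0.0
```

Descend 4.87 units to TCP 0.060 and grip.

```bash
python3 -m crank '[{"xyz":[0,0,2],"delta_rot":[0,0,0],"claw":0.25},{"xyz":[0,0,3.5],"delta_rot":[0,0,0],"claw":0.25},{"xyz":[0,0,4.4],"delta_rot":[0,0,0],"claw":0.25},{"xyz":[0,0,4.87],"delta_rot":[0,0,0],"claw":0.25},{"xyz":[0,0,4.87],"delta_rot":[0,0,0],"claw":0.25},{"xyz":[0,0,4.87],"delta_rot":[0,0,0],"claw":1},{"xyz":[0,0,4.87],"delta_rot":[0,0,0],"claw":1},{"xyz":[0,0,4.87],"delta_rot":[0,0,0],"claw":1},{"xyz":[0,0,4.87],"delta_rot":[0,0,0],"claw":1},{"xyz":[0,0,4.87],"delta_rot":[0,0,0],"claw":1}]' 20
```

```text
time_s: 11.9
tcp_pos: [0.5395, 0.4232, 0.0601]
eef_rot: [-180.0, 0.1, -122.2]
contact_force: [-0.7, 0.9, 4.0]
gripper_width: 0.036
gripper_force: 20.0
```

```bash
python3 -m crank '[{"xyz":[0,0,-1],"delta_rot":[0,0,0],"claw":1},{"xyz":[0,0,-2.5],"delta_rot":[0,0,0],"claw":1},{"xyz":[0,0,-4],"delta_rot":[0,0,0],"claw":1},{"xyz":[0,0,-4.9],"delta_rot":[0,0,0],"claw":1},{"xyz":[16.05,-7.55,-4.9],"delta_rot":[0,0,0],"claw":1},{"xyz":[16.05,-7.55,-4.9],"delta_rot":[0,0,0],"claw":1},{"xyz":[16.05,-7.55,-4.9],"delta_rot":[0,0,0],"claw":1},{"xyz":[16.05,-7.55,-4.9],"delta_rot":[0,0,0],"claw":1},{"xyz":[16.05,-7.55,-4.9],"delta_rot":[0,0,0],"claw":1},{"xyz":[16.05,-7.55,-4.9],"delta_rot":[0,0,0],"claw":1},{"xyz":[16.05,-7.55,-4.9],"delta_rot":[0,0,0],"claw":1},{"xyz":[16.05,-7.55,-4.9],"delta_rot":[0,0,0],"claw":1},{"xyz":[16.05,-7.55,-4.9],"delta_rot":[0,0,0],"claw":1},{"xyz":[16.05,-7.55,-4.9],"delta_rot":[0,0,0],"claw":1},{"xyz":[16.05,-7.55,-4.9],"delta_rot":[0,0,0],"claw":1},{"xyz":[16.05,-7.55,-4.9],"delta_rot":[0,0,0],"claw":1}]'
python3 - <<'E'
from h import *
s,c,T=wrist(); print(s["gripper_width"]); a=optics.capture("scene")["img"]
cv2.imwrite("pics/m2.png",np.hstack([cv2.resize(c["img"],(400,300)),cv2.resize(a[80:320,250:570],(400,300))]))
E
```

```text
time_s: 13.9
tcp_pos: [0.4744, -0.1046, 0.2064]
eef_rot: [180.0, -0.0, -122.2]
contact_force: [-0.5, -0.3, -0.3]
gripper_width: 0.0364
gripper_force: 20.0
0.03644651267116436
```

View pics/m2.png

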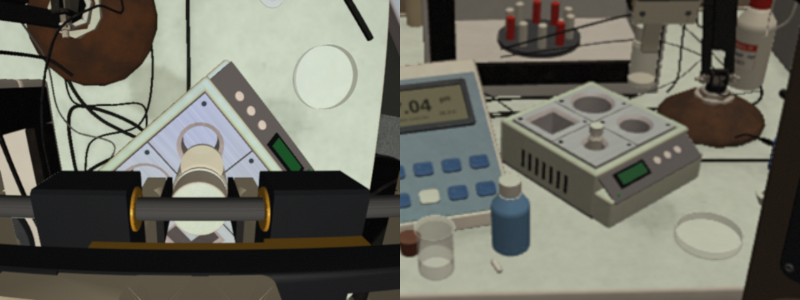

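The vial sits in its well, and the round bottle hangs upright over the medium well. Lowering.

```bash
python3 -m crank '[{"xyz":[0.03,0,1.2],"delta_rot":[0,0,0],"claw":1},{"xyz":[0.03,0,2],"delta_rot":[0,0,0],"claw":1},{"xyz":[0.03,0,2.6],"delta_rot":[0,0,0],"claw":1},{"xyz":[0.03,0,3.2],"delta_rot":[0,0,0],"claw":1},{"xyz":[0.03,0,3.6],"delta_rot":[0,0,0],"claw":1},{"xyz":[0.03,0,3.7],"delta_rot":[0,0,0],"claw":1},{"xyz":[0.03,0,3.7],"delta_rot":[0,0,0],"claw":1},{"xyz":[0.03,0,3.7],"delta_rot":[0,0,0],"claw":1}]'
```

```text
time_s: 15.0
tcp_pos: [0.4742, -0.106, 0.096]
eef_rot: [-179.9, 0.0, -122.2]
contact_force: [-0.2, 0.3, -1.1]
gripper_width: 0.0363
gripper_force: 20.0
```

```bash
python3 -m crank '[{"xyz":[0.03,0,0],"delta_rot":[0,0,0],"claw":0.35},{"xyz":[0.03,0,0],"delta_rot":[0,0,0],"claw":0.35},{"xyz":[0.03,0,0],"delta_rot":[0,0,0],"claw":0.35},{"xyz":[0.03,0,-1],"delta_rot":[0,0,0],"claw":0.35},{"xyz":[0.03,0,-3],"delta_rot":[0,0,0],"claw":0.35},{"xyz":[0.03,0,-5.1],"delta_rot":[0,0,0],"claw":0.25},{"xyz":[-12.55,7.65,-5.1],"delta_rot":[0,0,0],"claw":0.25},{"xyz":[-12.55,7.65,-5.1],"delta_rot":[0,0,0],"claw":0.25},{"xyz":[-12.55,7.65,-5.1],"delta_rot":[0,0,0],"claw":0.25},{"xyz":[-12.55,7.65,-5.1],"delta_rot":[0,0,0],"claw":0.25},{"xyz":[-12.55,7.65,-5.1],"delta_rot":[0,0,0],"claw":0.25},{"xyz":[-12.55,7.65,-5.1],"delta_rot":[0,0,0],"claw":0.25},{"xyz":[-12.55,7.65,-5.1],"delta_rot":[0,0,0],"claw":0.25},{"xyz":[-12.55,7.65,-5.1],"delta_rot":[0,0,0],"claw":0.25},{"xyz":[-12.55,7.65,-5.1],"delta_rot":[0,0,0],"claw":0.25},{"xyz":[-12.55,7.65,-5.1],"delta_rot":[0,0,0],"claw":0.25}]'
python3 - <<'E'
from h import *
s,c,T=wrist(); print(s["tcp_pos"],s["eef_rot"])
cv2.imwrite("pics/w3.png",cv2.resize(c["img"][100:280,240:440],None,fx=3,fy=3,interpolation=cv2.INTER_CUBIC))
E
```

```text
time_s: 17.0
tcp_pos: [0.4803, 0.3338, 0.2486]
eef_rot: [-180.0, 0.0, -122.3]
contact_force: [0.3, -0.3, 0.7]
gripper_width: 0.0655
gripper_force: 0.0
[0.48031761 0.33375389 0.24863462] [-1.79998954e+02  4.11358428e-04 -1.22258390e+02]
```

View pics/w3.png

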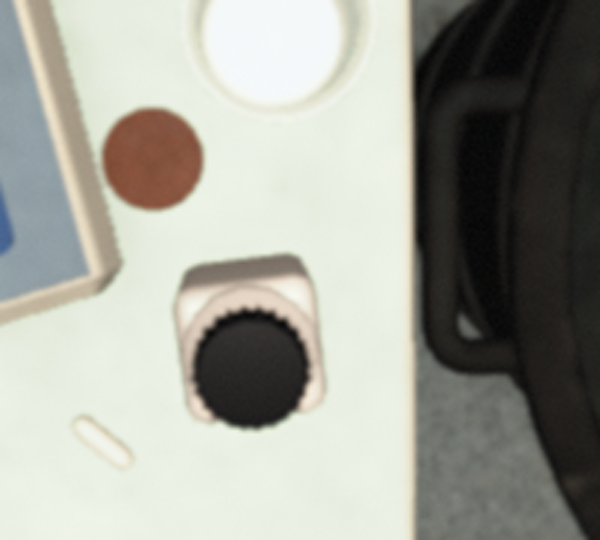

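The cap centre is at crop (251,368). The body's side edges run (178,305)-(190,408) and (313,285)-(325,390), and the back edges (182,297)-(311,278) and (188,269)-(298,254).

```bash
python3 - <<'E'
from h import *
np.set_printoptions(precision=4,suppress=True)
s,c,T=wrist(); a=lambda u,v:(240+u/3,100+v/3)
p=pos(c,[a(251,368)],.09,T)[0]; print(p,s["tcp_pos"],shift(p-s["tcp_pos"],s))
for q,w,z in[((178,305),(190,408),.057),((313,285),(325,390),.057),((182,297),(311,278),.057),((188,269),(298,254),.0)]:
    P=pos(c,[a(*q),a(*w)],z,T); d=P[1]-P[0]; print(np.linalg.norm(d),np.degrees(np.arctan2(d[1],d[0]))%90)
E
```

```text
[0.4779 0.334  0.09  ] [0.4804 0.3337 0.2488] [0.039  0.0759 5.2938]
0.030765057559927762 63.62709135282122
0.03121331787484972 65.0671263026946
0.03745267560620454 66.19085391128976
0.0368923742268342 65.53359541620858
```

```bash
python3 -m crank '[{"xyz":[0.02,0.05,2],"delta_rot":[0,0,0],"claw":0.25},{"xyz":[0.02,0.05,4],"delta_rot":[0,0,0],"claw":0.25},{"xyz":[0.02,0.05,5.5],"delta_rot":[0,0,0],"claw":0.25},{"xyz":[0.02,0.05,6.16],"delta_rot":[0,0,0],"claw":0.25},{"xyz":[0.02,0.05,6.16],"delta_rot":[0,0,0],"claw":0.25},{"xyz":[0.02,0.05,6.16],"delta_rot":[0,0,0],"claw":1},{"xyz":[0.02,0.05,6.16],"delta_rot":[0,0,0],"claw":1},{"xyz":[0.02,0.05,6.16],"delta_rot":[0,0,0],"claw":1},{"xyz":[0.02,0.05,6.16],"delta_rot":[0,0,0],"claw":1},{"xyz":[0.02,0.05,6.16],"delta_rot":[0,0,0],"claw":1}]' 25
```

```text
time_s: 18.35
tcp_pos: [0.4788, 0.3354, 0.0641]
eef_rot: [-180.0, 0.0, -122.2]
contact_force: [-0.6, -0.4, 3.6]
gripper_width: 0.03
gripper_force: 25.0
```

```bash
python3 -m crank '[{"xyz":[0,0,-1],"delta_rot":[0,0,0],"claw":1},{"xyz":[0,0,-2.5],"delta_rot":[0,0,0],"claw":1},{"xyz":[0,0,-4],"delta_rot":[0,0,0],"claw":1},{"xyz":[0,0,-5],"delta_rot":[0,0,0],"claw":1},{"xyz":[8.5,-8.06,-5],"delta_rot":[0,0,-5],"claw":1},{"xyz":[8.5,-8.06,-5],"delta_rot":[0,0,-10],"claw":1},{"xyz":[8.5,-8.06,-5],"delta_rot":[0,0,-16],"claw":1},{"xyz":[8.5,-8.06,-5],"delta_rot":[0,0,-22],"claw":1},{"xyz":[8.5,-8.06,-5],"delta_rot":[0,0,-28],"claw":1},{"xyz":[8.5,-8.06,-5],"delta_rot":[0,0,-33],"claw":1},{"xyz":[8.5,-8.06,-5],"delta_rot":[0,0,-33],"claw":1},{"xyz":[8.5,-8.06,-5],"delta_rot":[0,0,-33],"claw":1},{"xyz":[8.5,-8.06,-5],"delta_rot":[0,0,-33],"claw":1}]'
python3 - <<'E'
from h import *
s,c,T=wrist()
cv2.imwrite("pics/w4.png",c["img"][:,:])
E
```

```text
time_s: 19.98
tcp_pos: [0.5472, -0.0087, 0.2136]
eef_rot: [180.0, 0.0, -89.2]
contact_force: [0.1, 0.6, 0.0]
gripper_width: 0.03
gripper_force: 25.0
```

View pics/w4.png

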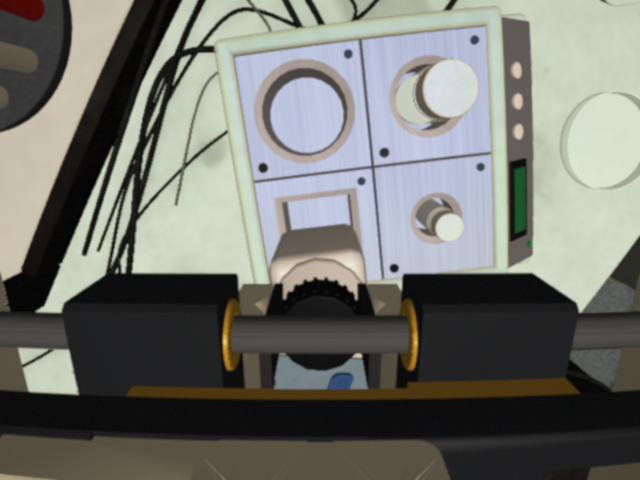

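The square bottle is within about 2° of the well's sides and centred (well and bottle centres both at column ≈ 321). The vial and round bottle are seated. Lowering.

```bash
python3 -m crank '[{"xyz":[0,0,1.2],"delta_rot":[0,0,0],"claw":1},{"xyz":[0,0,2],"delta_rot":[0,0,0],"claw":1},{"xyz":[0,0,2.6],"delta_rot":[0,0,0],"claw":1},{"xyz":[0,0,3.2],"delta_rot":[0,0,0],"claw":1},{"xyz":[0,0,3.6],"delta_rot":[0,0,0],"claw":1},{"xyz":[0,0,3.8],"delta_rot":[0,0,0],"claw":1},{"xyz":[0,0,3.8],"delta_rot":[0,0,0],"claw":1},{"xyz":[0,0,3.8],"delta_rot":[0,0,0],"claw":1}]'
```

```text
time_s: 21.02
tcp_pos: [0.5477, -0.0094, 0.1001]
eef_rot: [-180.0, 0.0, -89.2]
contact_force: [-0.1, 0.0, -0.8]
gripper_width: 0.0307
gripper_force: 25.0
```

```bash
python3 -m crank '[{"xyz":[0,0,0],"delta_rot":[0,0,0],"claw":0.3},{"xyz":[0,0,0],"delta_rot":[0,0,0],"claw":0.3},{"xyz":[0,0,0],"delta_rot":[0,0,0],"claw":0.3},{"xyz":[0,0,-1],"delta_rot":[0,0,0],"claw":0.3},{"xyz":[0,0,-2.5],"delta_rot":[0,0,0],"claw":0.25},{"xyz":[0,0,-3.5],"delta_rot":[0,0,0],"claw":0.25},{"xyz":[-5.57,4.27,-3.5],"delta_rot":[0,0,0],"claw":0.25},{"xyz":[-5.57,4.27,-3.5],"delta_rot":[0,0,0],"claw":0.25},{"xyz":[-5.57,4.27,-3.5],"delta_rot":[0,0,0],"claw":0.25},{"xyz":[-5.57,4.27,-3.5],"delta_rot":[0,0,0],"claw":0.25},{"xyz":[-5.57,4.27,-3.5],"delta_rot":[0,0,0],"claw":0.25},{"xyz":[-5.57,4.27,-3.5],"delta_rot":[0,0,0],"claw":0.25}]'
python3 - <<'E'
from h import *
s,c,T=wrist(); a=optics.capture("scene")["img"]
cv2.imwrite("pics/m3.png",np.hstack([cv2.resize(c["img"],(400,300)),cv2.resize(a[80:320,250:570],(400,300))]))
E
```

```text
time_s: 22.52
tcp_pos: [0.4172, 0.1557, 0.2048]
eef_rot: [-180.0, 0.0, -89.2]
contact_force: [-0.1, 1.0, -0.0]
gripper_width: 0.0655
gripper_force: 0.0
```

View pics/m3.png

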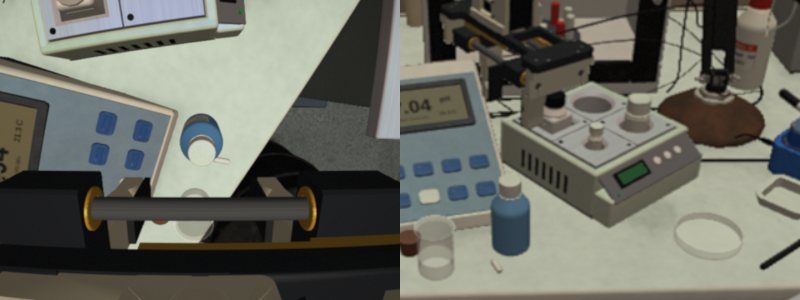

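The wrist view shows the buffer cap centred below the gripper, at full-picture (322,243). The other three are seated. Descend and grip.

```bash
python3 -m crank '[{"xyz":[0,0,1.5],"delta_rot":[0,0,0],"claw":0.25},{"xyz":[0,0,2.8],"delta_rot":[0,0,0],"claw":0.25},{"xyz":[0,0,3.7],"delta_rot":[0,0,0],"claw":0.25},{"xyz":[0,0,4.1],"delta_rot":[0,0,0],"claw":0.25},{"xyz":[0,0,4.1],"delta_rot":[0,0,0],"claw":0.25},{"xyz":[0,0,4.1],"delta_rot":[0,0,0],"claw":1},{"xyz":[0,0,4.1],"delta_rot":[0,0,0],"claw":1},{"xyz":[0,0,4.1],"delta_rot":[0,0,0],"claw":1},{"xyz":[0,0,4.1],"delta_rot":[0,0,0],"claw":1},{"xyz":[0,0,4.1],"delta_rot":[0,0,0],"claw":1}]' 30
```

```text
time_s: 23.88
tcp_pos: [0.4169, 0.1558, 0.0818]
eef_rot: [-180.0, 0.0, -89.2]
contact_force: [0.0, 0.2, 1.8]
gripper_width: 0.0298
gripper_force: 25.8
```

```bash
python3 -m crank '[{"xyz":[0,0,-1],"delta_rot":[0,0,0],"claw":1},{"xyz":[0,0,-2.5],"delta_rot":[0,0,0],"claw":1},{"xyz":[0,0,-4],"delta_rot":[0,0,0],"claw":1},{"xyz":[0,0,-5.5],"delta_rot":[0,0,0],"claw":1},{"xyz":[2,-1,-5.5],"delta_rot":[0,0,-6],"claw":1},{"xyz":[4,-2.2,-5.5],"delta_rot":[0,0,-12],"claw":1},{"xyz":[5.5,-3,-5.5],"delta_rot":[0,0,-18],"claw":1},{"xyz":[7,-3.8,-5.5],"delta_rot":[0,0,-24],"claw":1},{"xyz":[8.4,-4.64,-5.5],"delta_rot":[0,0,-29],"claw":1},{"xyz":[8.4,-4.64,-5.5],"delta_rot":[0,0,-29],"claw":1},{"xyz":[8.4,-4.64,-5.5],"delta_rot":[0,0,-29],"claw":1},{"xyz":[8.4,-4.64,-5.5],"delta_rot":[0,0,-29],"claw":1}]'
python3 - <<'E'
from h import *
s,c,T=wrist(); a=optics.capture("scene")["img"]
cv2.imwrite("pics/m4.png",np.hstack([cv2.resize(c["img"],(400,300)),cv2.resize(a[80:320,250:570],(400,300))]))
E
```

```text
time_s: 25.38
tcp_pos: [0.5592, -0.0935, 0.2467]
eef_rot: [-180.0, 0.0, -60.2]
contact_force: [0.4, -0.3, -1.5]
gripper_width: 0.0295
gripper_force: 26.6
```

View pics/m4.png

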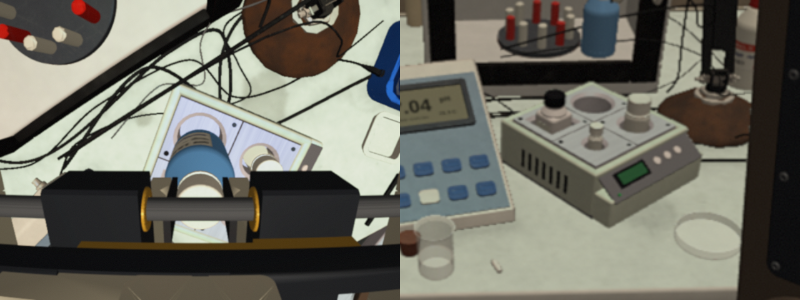

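```bash
python3 -m crank '[{"xyz":[0,0,1.8],"delta_rot":[0,0,0],"claw":1},{"xyz":[0,0,2.6],"delta_rot":[0,0,0],"claw":1},{"xyz":[0,0,3.3],"delta_rot":[0,0,0],"claw":1},{"xyz":[0,0,3.9],"delta_rot":[0,0,0],"claw":1},{"xyz":[0,0,4.4],"delta_rot":[0,0,0],"claw":1},{"xyz":[0,0,4.64],"delta_rot":[0,0,0],"claw":1},{"xyz":[0,0,4.64],"delta_rot":[0,0,0],"claw":1},{"xyz":[0,0,4.64],"delta_rot":[0,0,0],"claw":1}]'
```

```text
time_s: 26.48
tcp_pos: [0.5598, -0.0942, 0.1078]
eef_rot: [-180.0, -0.0, -60.2]
contact_force: [1.1, 0.3, -1.3]
gripper_width: 0.0291
gripper_force: 27.4
```

```bash
python3 -m crank '[{"xyz":[0,0,0],"delta_rot":[0,0,0],"claw":0.35},{"xyz":[0,0,0],"delta_rot":[0,0,0],"claw":0.35},{"xyz":[0,0,0],"delta_rot":[0,0,0],"claw":0.35},{"xyz":[0,0,-1],"delta_rot":[0,0,0],"claw":0.35},{"xyz":[0,0,-3],"delta_rot":[0,0,0],"claw":0.35},{"xyz":[0,0,-5],"delta_rot":[0,0,0],"claw":0.35},{"xyz":[0,0,-6],"delta_rot":[0,0,0],"claw":0.35},{"xyz":[-4,1,-6],"delta_rot":[0,0,0],"claw":0.35},{"xyz":[-4,1,-6],"delta_rot":[0,0,0],"claw":0.35},{"xyz":[-4,1,-6],"delta_rot":[0,0,0],"claw":0.35},{"xyz":[-4,1,-6],"delta_rot":[0,0,0],"claw":0.35},{"xyz":[-4,1,-6],"delta_rot":[0,0,0],"claw":0.35}]'
python3 - <<'E'
from h import *
s,c,T=wrist(); a=optics.capture("scene")["img"]
cv2.imwrite("pics/m5.png",np.hstack([cv2.resize(c["img"],(400,300)),cv2.resize(a[80:320,250:570],(400,300))]))
E
```

```text
time_s: 27.98
tcp_pos: [0.4745, -0.0056, 0.2873]
eef_rot: [180.0, -0.0, -60.3]
contact_force: [-0.8, -0.7, -0.4]
gripper_width: 0.057
gripper_force: 0.0
```

View pics/m5.png

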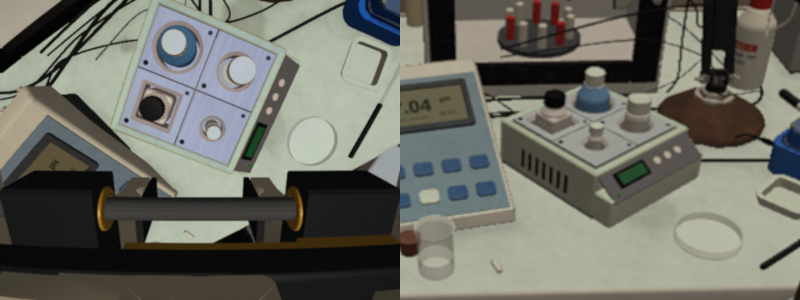

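Both views show all four vessels upright, seated in their own wells and released. The beaker is still standing.

```bash
python3 -c "
from plant import job; print(job.close_job())"
```

```text
the job is handed in; nothing more can be done
None
```

All four vessels are upright in their own wells and let go, the beaker is still standing, and the job was handed in at about 28 s of the 104 s; no verdict came back.

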